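# Divert grinding balls to the green tray

### The job

The seesaw gate of the ball sorter is tipped towards the blue tray. Press its raised yellow pad (the one at the green end) all the way down so that the gate rocks over to the green side, then push the red shutter tab sideways, towards the blue side, until it is fully open, so that all three brown balls roll down into the green tray. Use only your fingertips, do not touch the balls or disturb the other things, and leave the gate over and the shutter open.

Things in the scene. Friction and masses are not known exactly. Their poses are not given: they have to be found in the camera images.
- sorter: Bench-top ball sorter, fixed; grey base 210 x 470 mm. Origin on the bench below the gate's pivot (pivot at z = 85 mm, along x). x: level, from the uphill feed (x -143 to -22 mm, 40 mm wide, walls up to z = 132 mm at its low end, 176 at the back) towards the press pads; y: level, to the BLUE tray (GREEN tray at -y); z up. Chutes below z = 85 mm, tray walls below 70 mm.
- gate (a joint): Tilt (rad) of the white seesaw gate, a trough 40 x 150 mm under the feed's lip, turning about the sorter's x axis between end stops at -0.34 (blue end low, green end raised: how it starts) and +0.34 (green end low: balls run down the green chute). Rocks freely past its middle with about 1 N at a pad and then stays; it is light.
- pad_green_end (a point): Centre of the top face of the yellow press pad (46 x 46 mm, 5 thick), on the +x side of the gate at its green end, 58 mm from the pivot; moves with the gate: top about z = 115 mm when raised, 77 mm when fully down. A trough wall 30 mm high stands along the pad's -x edge; free space above and on the other sides.
- pad_blue_end (a point): Centre of the top face of the matching yellow pad at the blue end; low at the start.
- shutter (a joint): Opening (m) of the shutter that holds the balls back in the feed: near 0 = closed (start), 0.045 = fully open against its stop. Slides level along the sorter's +y, i.e. towards the blue side; friction about 1.5 N, stays where left. It lets balls pass from about 0.034.
- tab (a point): Centre of the red push tab on top of the shutter blade: upright, 28 mm along the sorter's x, 10 mm along y, 44 mm high (22 mm above and below this point). It moves with the shutter, 177 mm above the bench. Its lower edge is clear above the balls and the feed walls, so a fingertip at the height of this point touches neither.
- green_tray (a point): Centre of the inner floor of the green catch tray (inside 118 along x, 94 mm along y); the balls belong here.
- blue_tray (a point): Centre of the inner floor of the blue catch tray, same size; holds two white balls of another batch.
- brown0_center (a point): Centre of brown grinding ball 1 of 3, 28 mm diameter, about 30 g, loose, queued in the feed behind the shutter (first in the queue).
- brown1_center (a point): Centre of brown grinding ball 2 of 3, 28 mm diameter, about 30 g, loose, queued in the feed behind the shutter.
- brown2_center (a point): Centre of brown grinding ball 3 of 3, 28 mm diameter, about 30 g, loose, queued in the feed behind the shutter.
- white0_center (a point): Centre of a white grinding ball, 28 mm, of another batch, loose in the blue tray; leave it.
- white1_center (a point): Centre of a white grinding ball, 28 mm, of another batch, loose in the blue tray; leave it.
- flask: Bystander: conical glass flask, 80 mm wide at the foot, 118 mm high, loose; origin under its centre.
- mill_jar: Bystander: steel grinding jar, 60 mm diameter, 62 mm high, loose; origin under its centre.
- vial: Bystander: small amber vial with black cap, 28 mm diameter, 55 mm high, loose; origin under its centre.
- reagent: Bystander: amber bottle, 70 mm diameter, 150 mm high, loose; origin under its centre.
- beaker: Bystander: glass beaker, 72 mm diameter, 85 mm high, loose; origin under its centre.
- tube_rack: Bystander: white rack of six test tubes, 70 x 192 mm, 140 mm high, loose; origin under its centre.

How it is judged (in metres and radians):
On the way, in this order (a step that is already met when the one before it is completed fails the run):
1. the gate is rocked over to the green side, the shutter still closed (value of joint gate above 0.28 rad and value of joint shutter below 0.02 m), for 0.2 s.
2. the shutter is pushed open with the gate still over (value of joint shutter above 0.038 m and value of joint gate above 0.26 rad), for 0.2 s.
At the end, for the whole second after the job is handed in: All three brown balls lie at rest (under 30 mm/s) inside the green tray, the gate is tipped to the green side (above 0.26 rad of 0.34) and the shutter stands open (above 38 mm of 45) (all of step 2 and y of brown0_center in the frame of sorter between -0.232 and -0.13 m and x of brown0_center in the frame of sorter between -0.062 and 0.062 m and z of each of brown0_center, brown1_center, brown2_center in the frame of sorter below 0.065 m and y of brown1_center in the frame of sorter between -0.232 and -0.13 m and x of brown1_center in the frame of sorter between -0.062 and 0.062 m and y of brown2_center in the frame of sorter between -0.232 and -0.13 m and x of brown2_center in the frame of sorter between -0.062 and 0.062 m and linear speed of each of brown0, brown1, brown2 below 0.03 m/s); the robot touches nothing.
It fails at once if a brown ball goes into the blue tray ((y of brown0_center in the frame of sorter between 0.13 and 0.232 m and x of brown0_center in the frame of sorter between -0.062 and 0.062 m and z of brown0_center in the frame of sorter below 0.065 m) or (y of brown1_center in the frame of sorter between 0.13 and 0.232 m and x of brown1_center in the frame of sorter between -0.062 and 0.062 m and z of brown1_center in the frame of sorter below 0.065 m) or (y of brown2_center in the frame of sorter between 0.13 and 0.232 m and x of brown2_center in the frame of sorter between -0.062 and 0.062 m and z of brown2_center in the frame of sorter below 0.065 m)).
It fails at once if a ball is touched by the robot (contact force between any of the fingers, the arm and brown0 above 0.2 N or contact force between any of the fingers, the arm and brown1 above 0.2 N or contact force between any of the fingers, the arm and brown2 above 0.2 N or contact force between any of the fingers, the arm and white0 above 0.2 N or contact force between any of the fingers, the arm and white1 above 0.2 N).
It fails at once if a ball is lifted (z of any of brown0_center, brown1_center, brown2_center in the frame of sorter above 0.19 m or z of any of white0_center, white1_center in the frame of sorter above 0.07 m).
It fails at once if the shutter is opened before the gate has been rocked over (value of joint shutter above 0.025 m and value of joint gate below 0 rad).
It fails at once if a bystander on the bench is shifted by more than 30 mm (distance of any of flask, mill_jar, vial, reagent, beaker, tube_rack from where it was at the start of the episode above 0.03 m).
It also fails if it takes over 42 s, if anything falls off the work surface, if the arm or the gripper's body presses on something with over 40 N, if the wrist force passes 120 N, or if a joint passes its speed limit or range.

### The arm

A 6-joint arm with a two-finger parallel gripper is mounted at the origin on the work surface. World frame = base frame: x ahead of the robot, y to its left, z up, the work surface at z = 0. Lengths are in m, angles in degrees, forces in N, time in s.
With the tool pointing down it reaches from about 0.3 to 0.75 m from the base axis. Payload 8.5 kg.
Tool frame: the origin (TCP) lies on the centre line of the jaws, within the pads' length; the fingertips stand 17 mm ahead of it and the grasp point (between the pads) lies 2 mm behind it (env.tip_extent is the distance from the TCP to the fingertips, in m); z points along the fingers, y is the direction in which the jaws open and shut (so a half turn about z gives the same grasp; the last joint's range is limited). The gripper opens to 85 mm and grips with 20 to 120 N. Pads are 22 mm wide; open, the fingers measure 114 mm over their backs; the gripper's body (76 mm by 85 mm) begins 54 mm behind the grasp point. The pads swing forward as they close: fully open they stand 13 mm farther back than shut.
Start: joints at [64.899, 21.807, 74.336, -0, 83.858, -12.336], TCP at [0.122, 0.536, 0.248] pointing down, gripper open.
Joint ranges: [-178.18, 178.18], [-50.72, 133.34], [12.68, 142.11], [-81.47, 261.47], [9.98, 163.14], [-165.26, 165.26]. Speed limits (degrees/s): [136.94, 136.94, 180, 180, 180, 180].

### API

Orientations are given as a 3x3 rotation matrix whose columns are the frame's x, y, z axes.
In Python, from rig import telemetry, get_image, camera_params, close_job, env gives the robot as it stands.
- The arm moves only by the tool apply_moves, never from a script. Its argument "motion" is a list of rows, each an object of numbers: "tx", "ty", "tz": the shift along the tool's x, y, z in cm; "turn": the turn about the tool's z in degrees; "jaw": the gripper's target within -1 to 1 (fully open at 1, half-way at 0, shut at -1). In form: [{"tx": .., "ty": .., "tz": .., "turn": .., "jaw": ..}, ...]. A call has 1 to 5 rows; each row is the pose to reach, as a shift and turn from the pose measured when the call began, along the tool's axes at that moment; what a row does not reach only later rows make up. A row lasts 1/12 s, in which the tool goes at most 41.7 mm and 7.16 degrees, less where a joint would pass 70% of its speed; a pose out of reach is approached as far as the arm can. A call with a gripper value outside its range is refused whole. The fingers move at their own pace and stop on an object; "squeeze" is the grip in N (left out, the last holds). Time passes only in rows, so rows that repeat a pose let the fingers close. It gives the time, the measured TCP pose, the force and the opening at its end, in the units of the state.
- telemetry.observe(): the state, without advancing time (a new reading comes with each control period).
- get_image(name): name is "scene" or "top"; returns (picture, depth): 420x560x3 uint8, red, green, blue; 420x560 float32, m along the optical axis (not along the pixel's ray), 0 where there is no reading.
- camera_params(name): a dict with "fx", "fy", "cx", "cy" (pixels), "D" ([k1, k2, p1, p2, k3] as OpenCV has them; the pictures are not rectified), "rvec" (rotation vector, rad) and "tvec" (3), from world to camera coordinates, as OpenCV has them. Camera axes: x right, y down, z forward; pixel columns grow to the right and rows downward; lengths in m; the calibration is good to about 2 mm. A picture is of the moment at which its call begins. camera_params takes no time and is no camera call.
- close_job(): hands the job in, once; it reports no verdict.
The state is a dict: "time_s": time; "q": joint angles; "qvel": joint speeds; "joint_efforts": joint torques, N m; "position": TCP position; "tool_rot": TCP orientation; "ft_force": force on the tool from outside, world axes, zero at the start; "wrist_torque": the same for the moment, N m; "grip_width": finger opening in m.
Only numpy, scipy, OpenCV 4.12 (cv2) and the standard library are available. Lean on these libraries where they do the work, as an engineer would, in place of code of your own. Each camera call takes 0.05 s, during which the arm holds its last target. There are 200 camera calls.

## Working session

There is one attempt and no reset: what is moved stays moved. The work goes in short steps, Python scripts to look and compute and a tool call to move; the robot and the scene stay as the last step left them, time stands still between calls to the robot, and variables do not carry over. Pictures are saved under pics/ and viewed, about 8 in all and at most 12, crops included, and the job is handed in when it is done.

Besides the shell and the picture viewer there is one more tool, called as name(argument=value, ...) on one line, values as JSON. apply_moves: Moves the arm, as the interface text tells. Its arguments: {"type":"object","properties":{"motion":{"type":"array"},"squeeze":{"type":"number"}},"required":["motion"]}

```bash
ls; mkdir -p pics
cat > h.py <<'E'
import numpy as np, cv2
from rig import telemetry, get_image, camera_params, close_job, env
def world(cam, depth=None):
    p=camera_params(cam);K=np.array([[p['fx'],0,p['cx']],[0,p['fy'],p['cy']],[0,0,1]]);R=cv2.Rodrigues(np.array(p['rvec'],float))[0];t=np.array(p['tvec'],float).ravel()
    v,u=np.mgrid[0:420,0:560]
    n=cv2.undistortPoints(np.stack([u,v],-1).reshape(-1,1,2).astype(float),K,np.array(p['D'],float)).reshape(420,560,2)
    pc=np.dstack([n*depth[...,None],depth])
    return (pc-t)@R   # world points
E
python3 - <<'E'
from h import *
for c in ['scene','top']:
    im,d=get_image(c); np.savez(f'{c}0.npz',im=im,d=d); cv2.imwrite(f'pics/{c}0.png',im[...,::-1])
    p=camera_params(c);R=cv2.Rodrigues(np.array(p['rvec'],float))[0];print(c,-R.T@np.array(p['tvec']).ravel(),(d>0).mean())
    W=world(c,d);ok=d>0
    h=cv2.cvtColor(im,cv2.COLOR_RGB2HSV)
    for n,lo,hi in [('red',(0,150,80),(6,255,255)),('yellow',(22,120,120),(35,255,255)),('green',(45,90,50),(85,255,255)),('blue',(100,100,50),(125,255,255))]:
        m=cv2.inRange(h,lo,hi);k,l,s,ce=cv2.connectedComponentsWithStats(m)
        for i in range(1,k):
            if s[i,4]>40:
                P=W[(l==i)&ok]; print(n,s[i],np.round(np.median(P,0),3),np.round(np.percentile(P,[5,95],0),3).tolist())
print(telemetry.observe(),env.tip_extent)
E
```

```text
pics
scene [1.51580608 0.16514869 1.30114412] 0.9959013605442177
green [230 194  31  21 198] [ 0.459 -0.113  0.017] [[0.407, -0.164, 0.011], [0.517, -0.09, 0.063]]
blue [   50    13   219    89 11137] [-0.877 -1.099 -0.214] [[-0.894, -1.66, -0.545], [-0.862, -0.399, -0.037]]
blue [ 276   37   68   53 2478] [-0.878 -0.11  -0.14 ] [[-0.896, -0.255, -0.329], [-0.863, 0.068, -0.031]]
blue [ 344   48   95   60 3502] [-0.878  0.415 -0.211] [[-0.894, 0.224, -0.348], [-0.864, 0.66, -0.042]]
blue [ 457   62   57   64 1849] [-0.877  0.986 -0.173] [[-0.894, 0.889, -0.348], [-0.864, 1.079, -0.035]]
blue [493 117   9  16  42] [-0.877  1.156 -0.41 ] [[-0.888, 1.145, -0.464], [-0.863, 1.167, -0.36]]
blue [  72  180   46   33 1095] [ 0.554 -0.715  0.039] [[0.503, -0.785, 0.008], [0.601, -0.65, 0.059]]
blue [317 213  39  42 889] [0.527 0.226 0.023] [[0.473, 0.173, 0.011], [0.606, 0.274, 0.063]]
blue [ 35 306  61  62 463] [ 0.969 -0.788 -0.37 ] [[0.967, -0.81, -0.683], [0.971, -0.769, -0.153]]
blue [451 395  45  25 272] [ 0.967  0.788 -0.255] [[0.965, 0.771, -0.403], [0.969, 0.81, -0.138]]
top [0.3670
[... 856 characters left out ...]
-04,
        8.38552271e+01, -1.23355141e+01]), 'qvel': array([ 0.01094513, -0.04798952, -0.06519823,  0.01739259, -0.01770519,
        0.025433  ]), 'joint_efforts': array([ 3.83626786e-03, -4.49219763e+01, -2.31655920e+01, -1.99854749e-04,
        3.73176517e-03,  1.56982480e-05]), 'position': array([0.12142927, 0.53619441, 0.24776504]), 'tool_rot': array([[-9.75284502e-01,  2.20952167e-01, -5.29089389e-04],
       [ 2.20952649e-01,  9.75283840e-01, -1.16524941e-03],
       [ 2.58547948e-04, -1.25335339e-03, -9.99999181e-01]]), 'ft_force': array([ 0.6117166 , -0.87845596,  0.41334508]), 'wrist_torque': array([-0.02151982, -0.01631224, -0.02297585]), 'grip_width': 0.08545805437216407} 0.017
```

Run:
```python
import cv2,numpy as np
a=cv2.imread('pics/scene0.png');b=cv2.imread('pics/top0.png')
a=cv2.resize(a[110:310,150:420],None,fx=2.2,fy=2.2,interpolation=cv2.INTER_CUBIC)
b=cv2.resize(b[130:320,160:400],None,fx=2.2,fy=2.2,interpolation=cv2.INTER_CUBIC)
cv2.imwrite('pics/c0.png',a);cv2.imwrite('pics/c1.png',b)
from h import *
for c in ['scene','top']:
    z=np.load(c+'0.npz');im,d=z['im'],z['d'];W=world(c,d)
    r=im.astype(int);m=(r[...,0]>110)&(r[...,0]>1.8*r[...,1])&(r[...,0]>1.8*r[...,2])&(abs(W[...,0]-.48)<.2)&(abs(W[...,1]-.05)<.25)
    P=W[m];print(c,m.sum(),np.median(P,0),np.percentile(P,[5,95],0).tolist())
    hi=(W[...,2]>.15)&(W[...,2]<.2)&(abs(W[...,0]-.48)<.15)&(abs(W[...,1]-.05)<.1)
    P=W[hi];print('hi',len(P),im[hi].mean(0) if len(P) else 0,np.percentile(P,[5,50,95],0).round(3).tolist() if len(P) else 0)
```

```text
return _methods._mean(a, axis=axis, dtype=dtype,
  ret = um.true_divide(
Traceback (most recent call last):
IndexError: index -1 is out of bounds for axis 0 with size 0
```

View pics/c0.png

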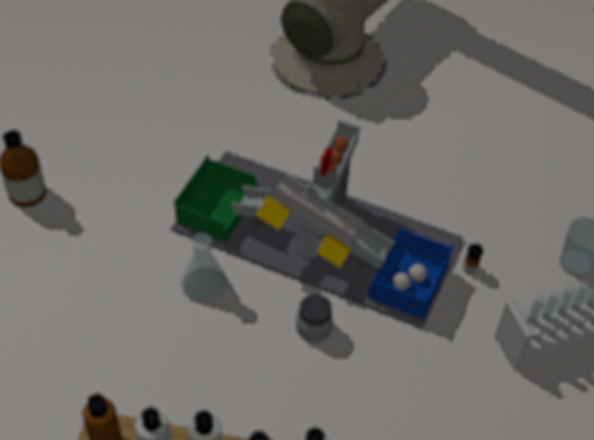

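View pics/c1.png

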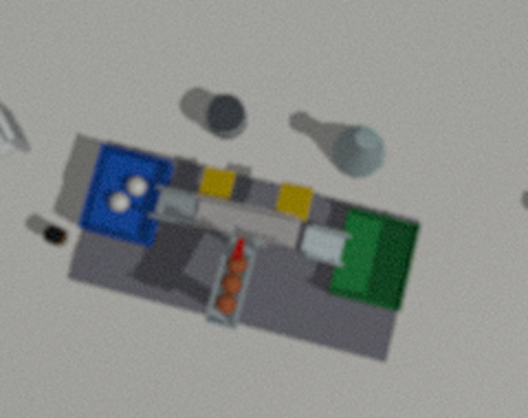

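Run:
```python
from h import *
g=np.array([.451,-.131]);b=np.array([.542,.231])
for c in ['scene','top']:
    z=np.load(c+'0.npz');im,d=z['im'],z['d'];W=world(c,d)
    h=cv2.cvtColor(im,cv2.COLOR_RGB2HSV)
    m=((h[...,0]<4)|(h[...,0]>174))&(h[...,1]>165)&(h[...,2]>60)&(abs(W[...,0]-.46)<.1)&(abs(W[...,1]-.05)<.15)
    v,u=np.nonzero(m);
    for a in zip(u,v,im[m].tolist(),W[m].round(3).tolist()): print(c,*a)
    # flat tops: pads w/ refined edges
    hi=(W[...,2]>.06)&(abs(W[...,0]-.5)<.15)&(abs(W[...,1]-.05)<.3)&(W[...,2]<.25)
    v,u=np.nonzero(hi);print(u.min(),u.max(),v.min(),v.max(),W[hi][:,2].max())
```

```text
scene 299 178 [101, 10, 11] [0.452, 0.062, 0.202]
scene 300 178 [87, 23, 16] [0.445, 0.065, 0.195]
scene 298 179 [105, 21, 20] [0.454, 0.059, 0.198]
scene 299 179 [90, 4, 0] [0.451, 0.062, 0.196]
scene 297 180 [110, 38, 37] [0.463, 0.057, 0.202]
scene 298 180 [97, 10, 7] [0.465, 0.06, 0.205]
scene 299 180 [78, 2, 2] [0.455, 0.063, 0.195]
scene 297 181 [93, 19, 17] [0.464, 0.057, 0.198]
scene 298 181 [80, 1, 0] [0.466, 0.061, 0.201]
scene 299 181 [67, 5, 4] [0.447, 0.062, 0.182]
scene 297 182 [75, 13, 12] [0.466, 0.057, 0.194]
scene 298 182 [67, 2, 0] [0.46, 0.061, 0.19]
scene 299 182 [61, 4, 0] [0.452, 0.063, 0.182]
scene 297 183 [66, 5, 3] [0.464, 0.058, 0.188]
scene 298 183 [63, 1, 2] [0.464, 0.061, 0.188]
scene 299 183 [61, 9, 5] [0.451, 0.063, 0.175]
scene 297 184 [66, 3, 0] [0.468, 0.058, 0.187]
scene 298 184 [64, 1, 2] [0.464, 0.061, 0.183]
scene 299 184 [62, 6, 3] [0.449, 0.064, 0.169]
scene 297 185 [65, 2, 0] [0.464, 0.058, 0.177]
scene 298 185 [63, 2, 2] [0.459, 0.061, 0.174]
scene 296 186 [69, 21, 20] [0.467, 0.055, 0.175]
scene 297 186 [65, 1, 0] [0.463, 0.058, 0.172]
scen
[... 846 characters left out ...]
p 269 243 [136, 29, 25] [0.453, 0.056, 0.195]
top 267 244 [139, 29, 26] [0.45, 0.061, 0.2]
top 268 244 [142, 19, 10] [0.45, 0.059, 0.201]
top 269 244 [131, 29, 31] [0.45, 0.056, 0.196]
top 266 245 [125, 41, 40] [0.447, 0.064, 0.197]
top 267 245 [142, 22, 14] [0.447, 0.061, 0.201]
top 268 245 [149, 23, 20] [0.447, 0.059, 0.198]
top 269 245 [128, 32, 27] [0.448, 0.056, 0.183]
top 266 246 [127, 29, 25] [0.444, 0.064, 0.203]
top 267 246 [140, 14, 19] [0.444, 0.061, 0.199]
top 268 246 [140, 17, 13] [0.444, 0.059, 0.199]
top 269 246 [124, 33, 21] [0.446, 0.057, 0.167]
top 267 247 [126, 25, 17] [0.442, 0.061, 0.197]
top 268 247 [129, 31, 20] [0.442, 0.059, 0.198]
195 350 183 280 0.20283192522607707
```

The top view shows the red tab at px (268,243), the yellow pads at (294,221) and (259,213), the balls behind the tab, and the flask near (323,198). All the sizes and heights agree with the given ones, so I'm moving above the green-end pad with the jaws shut.

apply_moves(motion=[{"tx": 0, "ty": 0, "tz": -3, "turn": 0, "jaw": -1}, {"tx": -51.8, "ty": -44.9, "tz": -3, "turn": 0, "jaw": -1}, {"tx": -51.8, "ty": -44.9, "tz": -3, "turn": 0, "jaw": -1}, {"tx": -51.8, "ty": -44.9, "tz": -3, "turn": 0, "jaw": -1}, {"tx": -51.8, "ty": -44.9, "tz": -3, "turn": 0, "jaw": -1}])

```text
time_s: 0.52
position: [0.2205, 0.4003, 0.2776]
tool_rot: [[-0.976, 0.22, -0.001], [0.22, 0.976, -0.002], [0.0, -0.002, -1.0]]
ft_force: [0.9, 0.8, 0.8]
grip_width: 0.0259
```

apply_moves(motion=[{"tx": -39.2, "ty": -33.9, "tz": 0, "turn": 0, "jaw": -1}, {"tx": -39.2, "ty": -33.9, "tz": 0, "turn": 0, "jaw": -1}, {"tx": -39.2, "ty": -33.9, "tz": 0, "turn": 0, "jaw": -1}, {"tx": -39.2, "ty": -33.9, "tz": 0, "turn": 0, "jaw": -1}, {"tx": -39.2, "ty": -33.9, "tz": 0, "turn": 0, "jaw": -1}])

```text
time_s: 0.93
position: [0.3442, 0.2323, 0.2779]
tool_rot: [[-0.976, 0.22, -0.001], [0.22, 0.976, -0.002], [0.001, -0.002, -1.0]]
ft_force: [0.9, 0.3, 0.1]
grip_width: -0.0002
```

apply_moves(motion=[{"tx": -23.4, "ty": -20.2, "tz": 0, "turn": 0, "jaw": -1}, {"tx": -23.4, "ty": -20.2, "tz": 0, "turn": 0, "jaw": -1}, {"tx": -23.4, "ty": -20.2, "tz": 0, "turn": 0, "jaw": -1}, {"tx": -23.4, "ty": -20.2, "tz": 0, "turn": 0, "jaw": -1}, {"tx": -23.4, "ty": -20.2, "tz": 0, "turn": 0, "jaw": -1}])

```text
time_s: 1.35
position: [0.4679, 0.0644, 0.2779]
tool_rot: [[-0.975, 0.22, -0.001], [0.22, 0.975, -0.001], [0.001, -0.002, -1.0]]
ft_force: [1.3, 1.1, -0.1]
grip_width: 0.0001
```

apply_moves(motion=[{"tx": -7.0, "ty": -6.1, "tz": 0, "turn": 0, "jaw": -1}, {"tx": -7.0, "ty": -6.1, "tz": 0, "turn": 0, "jaw": -1}, {"tx": -7.0, "ty": -6.1, "tz": 0, "turn": 0, "jaw": -1}, {"tx": -7.0, "ty": -6.1, "tz": 0, "turn": 0, "jaw": -1}])

```text
time_s: 1.68
position: [0.5239, -0.0129, 0.2768]
tool_rot: [[-0.975, 0.224, -0.003], [0.224, 0.975, -0.001], [0.002, -0.002, -1.0]]
ft_force: [-0.4, 0.1, -0.2]
grip_width: 0.0002
```

apply_moves(motion=[{"tx": -0.45, "ty": -0.2, "tz": 4, "turn": 0, "jaw": -1}, {"tx": -0.45, "ty": -0.2, "tz": 8, "turn": 0, "jaw": -1}, {"tx": -0.45, "ty": -0.2, "tz": 12, "turn": 0, "jaw": -1}, {"tx": -0.45, "ty": -0.2, "tz": 12.5, "turn": 0, "jaw": -1}, {"tx": -0.45, "ty": -0.2, "tz": 12.5, "turn": 0, "jaw": -1}])

```text
time_s: 2.1
position: [0.5263, -0.0149, 0.1509]
tool_rot: [[-0.975, 0.223, -0.007], [0.223, 0.975, -0.0], [0.007, -0.002, -1.0]]
ft_force: [0.7, -0.5, 1.1]
grip_width: -0.0002
```

```bash
cat > look.py <<'E'
import sys
from h import *
n=sys.argv[1]
o=[]
for c,(r0,r1,c0,c1) in [('scene',(140,270,200,390)),('top',(180,300,180,370))]:
    im,d=get_image(c);np.savez(f'{c}{n}.npz',im=im,d=d)
    a=np.clip(im[r0:r1,c0:c1,::-1]*1.5,0,255).astype(np.uint8)
    o.append(cv2.resize(a,(r1-r0 and int((c1-c0)*2.3),int((r1-r0)*2.3)),interpolation=cv2.INTER_CUBIC))
w=min(x.shape[1] for x in o);cv2.imwrite(f'pics/l{n}.png',np.vstack([x[:,:w] for x in o]))
s=telemetry.observe();print(s['time_s'],s['position'],s['ft_force'])
E
python3 look.py 1
```

```text
2.2 [ 0.52824555 -0.01560597  0.15405848] [ 0.00411164 -0.65246245  0.65860484]
```

View pics/l1.png

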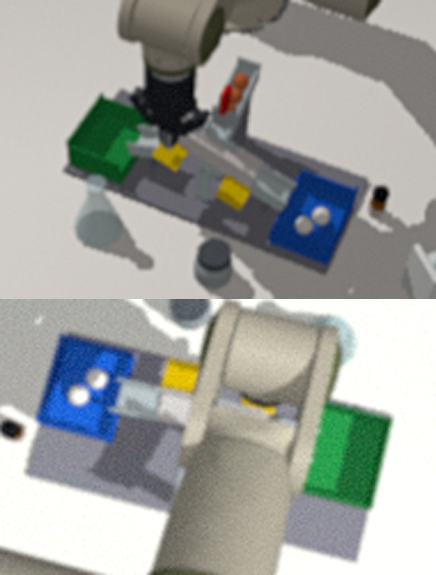

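The shut fingers stand over the green-end pad (upper crop, about (170,140)). The tab and balls are unchanged, so I'm pressing now.

apply_moves(motion=[{"tx": 0, "ty": 0, "tz": 1.2, "turn": 0, "jaw": -1}, {"tx": 0, "ty": 0, "tz": 2.4, "turn": 0, "jaw": -1}, {"tx": 0, "ty": 0, "tz": 3.4, "turn": 0, "jaw": -1}, {"tx": 0, "ty": 0, "tz": 4.4, "turn": 0, "jaw": -1}, {"tx": 0, "ty": 0, "tz": 5.2, "turn": 0, "jaw": -1}])

```text
time_s: 2.62
position: [0.5295, -0.0158, 0.1041]
tool_rot: [[-0.975, 0.222, 0.005], [0.222, 0.975, -0.003], [-0.005, -0.002, -1.0]]
ft_force: [-0.5, -1.8, 1.2]
grip_width: 0.0002
```

apply_moves(motion=[{"tx": 0, "ty": 0, "tz": 0.3, "turn": 0, "jaw": -1}, {"tx": 0, "ty": 0, "tz": 0.4, "turn": 0, "jaw": -1}, {"tx": 0, "ty": 0, "tz": 0.4, "turn": 0, "jaw": -1}])

```text
time_s: 2.87
position: [0.53, -0.0158, 0.1011]
tool_rot: [[-0.975, 0.222, 0.006], [0.222, 0.975, -0.004], [-0.007, -0.002, -1.0]]
ft_force: [-0.4, -0.1, 0.6]
grip_width: -0.0001
```

apply_moves(motion=[{"tx": 0, "ty": 0, "tz": 0.3, "turn": 0, "jaw": -1}, {"tx": 0, "ty": 0, "tz": 0.5, "turn": 0, "jaw": -1}, {"tx": 0, "ty": 0, "tz": 0.5, "turn": 0, "jaw": -1}, {"tx": 0, "ty": 0, "tz": 0.5, "turn": 0, "jaw": -1}])

```text
time_s: 3.2
position: [0.5306, -0.0158, 0.0975]
tool_rot: [[-0.975, 0.222, 0.009], [0.222, 0.975, -0.004], [-0.01, -0.002, -1.0]]
ft_force: [-2.7, 1.8, 9.7]
grip_width: 0.0
```

```bash
python3 look.py 2
python3 - <<'E'
from h import *
z=np.load('scene2.npz');im,d=z['im'],z['d'];W=world('scene',d)
h=cv2.cvtColor(im,cv2.COLOR_RGB2HSV);m=cv2.inRange(h,(20,140,60),(36,255,255));k,l,s,ce=cv2.connectedComponentsWithStats(m)
for i in range(1,k):
    P=W[l==i]
    if s[i,4]>15 and abs(P[:,1].mean())<.25: print(s[i],np.median(P,0).round(3))
E
```

```text
3.3 [ 0.53064666 -0.01580127  0.09748804] [-2.26244362  0.65162861 10.82988225]
[264 209  16   9  66] [ 0.534 -0.023  0.078]
[293 211  15  11 113] [0.552 0.087 0.118]
```

View pics/l2.png

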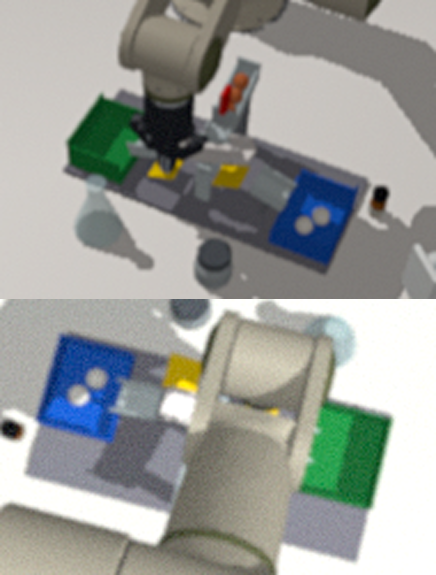

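The gate is over: 10.8 N at the stop, the green pad at z ≈ 78 mm and the blue pad at 118 mm. Next I retreat upward and go to the green side of the tab.

apply_moves(motion=[{"tx": 0, "ty": 0, "tz": -3, "turn": 0, "jaw": -1}, {"tx": 0, "ty": 0, "tz": -7, "turn": 0, "jaw": -1}, {"tx": 0, "ty": 0, "tz": -11, "turn": 0, "jaw": -1}, {"tx": 0, "ty": 0, "tz": -15, "turn": 0, "jaw": -1}, {"tx": 0, "ty": 0, "tz": -16, "turn": 0, "jaw": -1}])

```text
time_s: 3.72
position: [0.5306, -0.0154, 0.264]
tool_rot: [[-0.975, 0.222, 0.019], [0.222, 0.975, -0.007], [-0.02, -0.002, -1.0]]
ft_force: [0.8, 0.0, -0.9]
grip_width: 0.0002
```

apply_moves(motion=[{"tx": 4, "ty": 0.5, "tz": 0, "turn": 0, "jaw": -1}, {"tx": 8, "ty": 1.0, "tz": 0, "turn": 0, "jaw": -1}, {"tx": 9.2, "ty": 1.1, "tz": 0, "turn": 0, "jaw": -1}, {"tx": 9.2, "ty": 1.1, "tz": 0, "turn": 0, "jaw": -1}, {"tx": 9.2, "ty": 1.1, "tz": 0, "turn": 0, "jaw": -1}])

```text
time_s: 4.13
position: [0.4435, 0.0158, 0.2627]
tool_rot: [[-0.975, 0.222, 0.021], [0.222, 0.975, -0.007], [-0.022, -0.002, -1.0]]
ft_force: [0.3, 0.5, -0.8]
grip_width: 0.0001
```

apply_moves(motion=[{"tx": 0, "ty": 0, "tz": 3, "turn": 0, "jaw": -1}, {"tx": 0, "ty": 0, "tz": 6, "turn": 0, "jaw": -1}, {"tx": 0, "ty": 0, "tz": 7.4, "turn": 0, "jaw": -1}, {"tx": 0, "ty": 0, "tz": 7.4, "turn": 0, "jaw": -1}, {"tx": 0, "ty": 0, "tz": 7.4, "turn": 0, "jaw": -1}])

```text
time_s: 4.55
position: [0.446, 0.0149, 0.1886]
tool_rot: [[-0.975, 0.222, 0.02], [0.222, 0.975, -0.007], [-0.021, -0.002, -1.0]]
ft_force: [-0.2, 0.3, 0.9]
grip_width: 0.0001
```

```bash
python3 look.py 3
```

```text
4.65 [0.44615922 0.01492766 0.18970721] [-0.2823547  -1.00351415 -0.08449593]
```

View pics/l3.png

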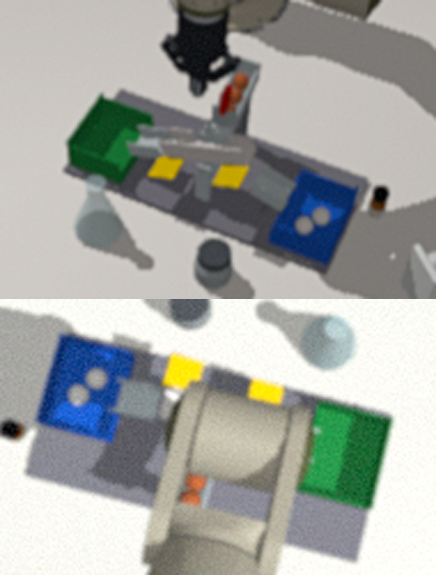

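The gate has stayed over, and the fingertips stand on the green side of the tab (upper crop: tips (197,90), tab (226,97)). I'm pushing along the sorter's +y.

apply_moves(motion=[{"tx": 0, "ty": 1, "tz": -0.5, "turn": 0, "jaw": -1}, {"tx": 0, "ty": 2, "tz": -0.5, "turn": 0, "jaw": -1}, {"tx": -0.1, "ty": 2.8, "tz": -0.5, "turn": 0, "jaw": -1}, {"tx": -0.1, "ty": 3.6, "tz": -0.5, "turn": 0, "jaw": -1}, {"tx": -0.1, "ty": 4.4, "tz": -0.5, "turn": 0, "jaw": -1}])

```text
time_s: 5.07
position: [0.4572, 0.0585, 0.195]
tool_rot: [[-0.975, 0.221, 0.024], [0.221, 0.975, -0.008], [-0.025, -0.003, -1.0]]
ft_force: [0.7, -2.4, 1.3]
grip_width: 0.0001
```

apply_moves(motion=[{"tx": 0, "ty": 0.8, "tz": 0, "turn": 0, "jaw": -1}, {"tx": -0.1, "ty": 1.6, "tz": 0, "turn": 0, "jaw": -1}, {"tx": -0.1, "ty": 2.2, "tz": 0, "turn": 0, "jaw": -1}, {"tx": -0.1, "ty": 2.5, "tz": 0, "turn": 0, "jaw": -1}])

```text
time_s: 5.4
position: [0.4639, 0.0836, 0.1949]
tool_rot: [[-0.975, 0.221, 0.023], [0.221, 0.975, -0.008], [-0.025, -0.003, -1.0]]
ft_force: [-0.5, -1.9, 2.1]
grip_width: -0.0001
```

apply_moves(motion=[{"tx": 0, "ty": 0.3, "tz": 0, "turn": 0, "jaw": -1}, {"tx": 0, "ty": 0.4, "tz": 0, "turn": 0, "jaw": -1}, {"tx": 0, "ty": 0.4, "tz": 0, "turn": 0, "jaw": -1}])

```text
time_s: 5.65
position: [0.4642, 0.0848, 0.1949]
tool_rot: [[-0.975, 0.221, 0.021], [0.221, 0.975, -0.015], [-0.024, -0.01, -1.0]]
ft_force: [-5.8, -20.7, 4.8]
grip_width: -0.0001
```

The shutter is against its stop (about 21 N). Backing off sideways, then up.

apply_moves(motion=[{"tx": 0, "ty": -1.5, "tz": 0, "turn": 0, "jaw": -1}, {"tx": 0, "ty": -4, "tz": 0, "turn": 0, "jaw": -1}, {"tx": 0, "ty": -5, "tz": -3, "turn": 0, "jaw": -1}, {"tx": 0, "ty": -5, "tz": -7, "turn": 0, "jaw": -1}, {"tx": 0, "ty": -5, "tz": -11, "turn": 0, "jaw": -1}])

```text
time_s: 6.07
position: [0.4501, 0.0373, 0.3064]
tool_rot: [[-0.975, 0.222, 0.019], [0.222, 0.975, -0.014], [-0.022, -0.01, -1.0]]
ft_force: [1.7, 0.5, 0.2]
grip_width: 0.0001
```

apply_moves(motion=[{"tx": 4, "ty": -4, "tz": -4, "turn": 0, "jaw": -1}, {"tx": 8, "ty": -8, "tz": -4, "turn": 0, "jaw": -1}, {"tx": 8, "ty": -12, "tz": -4, "turn": 0, "jaw": -1}, {"tx": 8, "ty": -16, "tz": -4, "turn": 0, "jaw": -1}, {"tx": 8, "ty": -16, "tz": -4, "turn": 0, "jaw": -1}])

```text
time_s: 6.48
position: [0.3343, -0.1017, 0.3469]
tool_rot: [[-0.975, 0.223, 0.02], [0.222, 0.975, -0.015], [-0.023, -0.01, -1.0]]
ft_force: [0.1, -0.6, 0.6]
grip_width: -0.0003
```

apply_moves(motion=[{"tx": 0, "ty": -4, "tz": 0, "turn": 0, "jaw": -1}, {"tx": 0, "ty": -8, "tz": 0, "turn": 0, "jaw": -1}, {"tx": 0, "ty": -12, "tz": 0, "turn": 0, "jaw": -1}, {"tx": 0, "ty": -12, "tz": 0, "turn": 0, "jaw": -1}, {"tx": 0, "ty": -12, "tz": 0, "turn": 0, "jaw": -1}])

```text
time_s: 6.9
position: [0.3071, -0.22, 0.3477]
tool_rot: [[-0.974, 0.227, 0.02], [0.226, 0.974, -0.014], [-0.023, -0.009, -1.0]]
ft_force: [-1.2, 0.1, -0.2]
grip_width: 0.0
```

```bash
python3 look.py 4
```

```text
7.0 [ 0.3076735  -0.21798822  0.348056  ] [-0.19223689  0.63792068 -0.64357339]
```

View pics/l4.png

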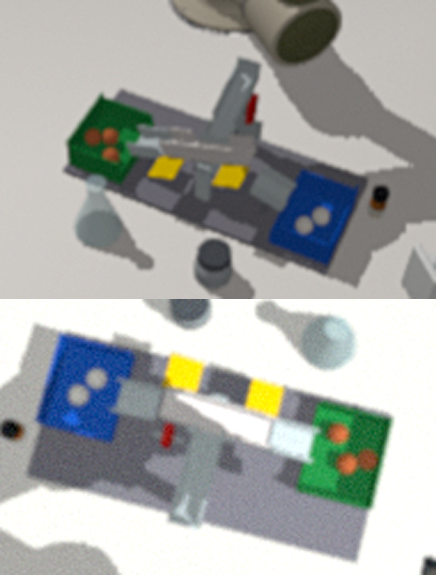

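All three balls are in the green tray (lower crop: (338,432), (347,463), (367,460)), the tab has shifted to the blue side and the gate is over. I'll let the balls settle and check the numbers.

apply_moves(motion=[{"tx": 0, "ty": 0, "tz": 0, "turn": 0, "jaw": -1}, {"tx": 0, "ty": 0, "tz": 0, "turn": 0, "jaw": -1}, {"tx": 0, "ty": 0, "tz": 0, "turn": 0, "jaw": -1}, {"tx": 0, "ty": 0, "tz": 0, "turn": 0, "jaw": -1}, {"tx": 0, "ty": 0, "tz": 0, "turn": 0, "jaw": -1}])

```text
time_s: 7.42
position: [0.3078, -0.2176, 0.3481]
tool_rot: [[-0.975, 0.222, 0.021], [0.221, 0.975, -0.015], [-0.023, -0.01, -1.0]]
ft_force: [0.1, 0.7, 0.5]
grip_width: -0.0
```

apply_moves(motion=[{"tx": 0, "ty": 0, "tz": 0, "turn": 0, "jaw": -1}, {"tx": 0, "ty": 0, "tz": 0, "turn": 0, "jaw": -1}, {"tx": 0, "ty": 0, "tz": 0, "turn": 0, "jaw": -1}, {"tx": 0, "ty": 0, "tz": 0, "turn": 0, "jaw": -1}, {"tx": 0, "ty": 0, "tz": 0, "turn": 0, "jaw": -1}])

```text
time_s: 7.83
position: [0.3078, -0.2176, 0.3481]
tool_rot: [[-0.975, 0.222, 0.021], [0.221, 0.975, -0.015], [-0.023, -0.01, -1.0]]
ft_force: [0.4, -0.4, 0.7]
grip_width: -0.0002
```

```bash
cat > chk.py <<'E'
from h import *
O=np.array([.4965,.05]);X=np.array([.969,-.247]);Y=np.array([.247,.969])
for _ in range(2):
    for c in ['top']*4: im,d=get_image(c)
    W=world('top',d);h=cv2.cvtColor(im,cv2.COLOR_RGB2HSV)
    near=(abs(W[...,0]-.49)<.2)&(abs(W[...,1]-.05)<.28)
    for n,m in [('tab',((h[...,0]<4)|(h[...,0]>174))&(h[...,1]>165)),('brown',(h[...,0]>=4)&(h[...,0]<19)&(h[...,1]>110)),('yellow',(h[...,0]>=20)&(h[...,0]<36)&(h[...,1]>120))]:
        k,l,s,ce=cv2.connectedComponentsWithStats((m&near).astype(np.uint8))
        for i in range(1,k):
            if s[i,4]>12: P=np.median(W[l==i],0);q=P[:2]-O;print(n,s[i,4],ce[i].round(1),'sorter',(q@X).round(3),(q@Y).round(3),P[2].round(3))
print(telemetry.observe()['time_s'])
E
python3 chk.py
```

```text
tab 27 [252.5 239. ] sorter -0.045 0.043 0.197
brown 48 [327.1 238. ] sorter 0.026 -0.169 0.038
brown 13 [187.5 238. ] sorter -0.084 0.253 0.03
brown 110 [335.  250.5] sorter -0.005 -0.203 0.037
yellow 206 [259.3 211.9] sorter 0.043 0.051 0.115
yellow 193 [294.8 222.4] sorter 0.045 -0.06 0.076
tab 29 [252.8 238.8] sorter -0.044 0.041 0.196
brown 14 [187.6 237.6] sorter -0.082 0.253 0.029
brown 50 [326.9 238. ] sorter 0.026 -0.169 0.038
brown 109 [335.  250.4] sorter -0.004 -0.201 0.037
yellow 207 [259.3 211.9] sorter 0.043 0.051 0.115
yellow 193 [294.7 222.4] sorter 0.045 -0.06 0.076
8.2333
```

```bash
python3 -c "
from rig import close_job; print(close_job())"
```

```text
the job is handed in; nothing more can be done
None
```

The gate is rocked over to the green side, the shutter is fully open, and all three brown balls lie in the green tray. I handed the job in at about 8.2 s; it reported no verdict.

I pressed the green-end pad down with the shut fingertips until it met the stop at about 11 N. After retreating, I pushed the red tab to the blue side until it met its stop at about 21 N, then backed off clear of everything.

**Last checks, all in agreement:**
- **Gate:** the green pad is at z of about 76 mm and the blue pad at about 115 mm.
- **Shutter:** the tab moved about 45 mm, from y of about -2 mm to +42 mm in the sorter frame.
- **Brown balls:** one is at sorter (26, -169) mm. The other two show as one patch centred near (-5, -202) mm, so I checked them together, not one by one. The balls held still to within 0.2 px over about 0.2 s.
- **Other things:** the white balls were in the blue tray, and the flask, jar and vial looked unmoved in the final picture. The other three bystanders were not in that crop, so I did not check them. The arm stood clear with only noise on the force reading.

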